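# Put the instrument handle on its V-rest

### The arm

A 6-joint arm with a two-finger parallel gripper is mounted at the origin on the work surface. World frame = base frame: x ahead of the robot, y to its left, z up, the work surface at z = 0. Lengths are in mm, angles in degrees, forces in N, time in s.
With the tool pointing down it reaches from about 300 to 850 mm from the base axis. Payload 4.2 kg.
Tool frame: the origin (TCP) lies at the very end of the fingers, on their centre line; the grasp point (between the pads) lies 19 mm behind it (env.grasp_offset is the distance from the TCP to the grasp point, in mm); z points along the fingers, y is the line along which they close (so a half turn about z gives the same grasp; the last joint's range is limited). The gripper opens to 91 mm and grips with 3 to 60 N. Pads are 32 mm wide; open, the fingers measure 118 mm over their backs; the gripper's body (76 mm by 178 mm) begins 60 mm behind the grasp point.
Start: joints at [-1.146, 18.312, 89.639, -0, 72.044, -1.146], TCP at [575.016, 0, 213.976] pointing down, gripper open.
Joint ranges: [-177.97, 177.97], [-48.28, 115.42], [12.27, 149.76], [-77.06, 257.06], [2.81, 150.46], [-146.56, 146.56]. Speed limits (degrees/s): [147.25, 147.25, 180, 180, 180, 180].

### API

Orientations are given as [roll, pitch, yaw] about the fixed x, y, z axes, in that order (R = Rz(yaw) Ry(pitch) Rx(roll)).
In Python, from workcell import env gives the robot as it stands. The module is installed in compiled form; this text tells all that it offers.
- The arm moves only by the tool send_rows, never from a script. Its argument "motion" is a list of rows, each an object of numbers: "tx", "ty", "tz": the shift along the tool's x, y, z in units of 500 mm (1.0 is 500 mm); "rx", "ry", "rz": the turn, a rotation vector about the tool's x, y, z in units of 30 degrees (1.0 is 30 degrees); "gripper": the closure, from -1 (fully open) to 1 (shut). In form: [{"tx": .., "ty": .., "tz": .., "rx": .., "ry": .., "rz": .., "gripper": ..}, ...]. A call has 1 to 12 rows; each row shifts and turns the commanded pose from where the row before left it, along the tool's axes as they then stand; what a row does not reach is not made up. A row lasts 1/8 s, in which the tool goes at most 62.5 mm and 10.7 degrees, less where a joint would pass 70% of its speed; a pose out of reach is approached as far as the arm can. A call with a number of a shift or a turn outside -1 to 1 is refused whole. A call with a gripper value outside its range is refused whole. The fingers move at their own pace and stop on an object; "grip_force" is the grip in N (left out, the last holds). Time passes only in rows, so rows that do not move let the fingers close. It gives the time, the measured TCP pose, the force, the opening and the grip force at its end, in the units of the state.
- env.state(): the state, without advancing time (a new reading comes with each control period).
- env.grab_frame(name): name is "scene" or "side" or "wrist"; returns a dict with "frame" (420x560x3 uint8, red, green, blue), "vertical_fov" (degrees; the focal length in pixels is half the picture's height over the tangent of half this angle, whatever the lens; pixels are square), "cx", "cy" (the principal point, pixels), "rvec" (rotation vector, rad) and "tvec" (3), from world to camera coordinates, as OpenCV has them; the wrist camera has in their place "T_tool_cam" (4x4, takes a point from camera to tool coordinates, whose origin is the TCP and whose axes are the flange's). Camera axes: x right, y down, z forward; pixel columns grow to the right and rows downward; lengths in mm; the calibration is good to about 2 mm. The wrist camera is an equidistant fisheye: a pixel r from the principal point sees the ray r / f radians off the axis. A picture is of the moment at which its call begins: read the wrist's pose just before it. There is no depth.
- env.job_done(): hands the job in; it is judged then, once.
The state is a dict: "time_s": time; "qpos": joint angles; "qvel": joint speeds; "effort": joint torques, N m; "ee_pos": TCP position; "ee_rot": TCP orientation; "force": force on the tool from outside, world axes, zero at the start; "torque": the same for the moment, N m; "gripper_width": finger opening in mm; "gripper_force": force on a finger pad.
Only numpy, scipy, OpenCV 4.12 (cv2) and the standard library are available. Lean on these libraries where they do the work, as an engineer would, in place of code of your own. Each camera call takes 0.05 s, during which the arm holds its last target. There are 200 camera calls.

### The job

Draw the instrument handle out of the pigeonhole by its projecting end until its middle is free, set it down there and let go, then take it again by its middle and lay it in the empty V-groove lane of the grey rest, lowering it in rather than dropping it, so that it lies level in both V-blocks between the end plates. Leave the other handle in its lane, and leave the wipes tub and the spectacle case where they are.

Things in the scene. Friction and masses are not known exactly. Their poses are not given: they have to be found in the camera images.
- handle_center (a point): The instrument handle to be moved: a plain round aluminium cylinder with fine dark rings, 36 mm in diameter, 160 mm long, about 0.12 kg. This point is its centre; its x axis runs along the cylinder (y and z turn as it rolls). At the start it lies level in the organiser's middle pigeonhole, axis 23 mm above the table, its -x end projecting 40 to 50 mm from the mouth.
- organiser: Fixed white organiser with a clear roof and three pigeonholes, 130 mm deep (x), 174 mm wide (y), 54 mm high; origin under its centre, z up. Its open front faces -x, roughly towards the robot. Middle pigeonhole: 46 mm wide, 44 mm high, 124 mm deep, floor 5 mm above the table. The table in front is bare.
- bay_mouth (a point): Middle of the mouth of the organiser's middle pigeonhole, 23 mm above the table; x points into the pigeonhole, so the handle comes out along -x. The floor is so low that a handle drawn part-way out rests with its nose on the table and its tail kept between the pigeonhole's walls.
- rest: Fixed grey plastic rest with two parallel lanes along its x; origin under its centre, z up. 196 mm (x) by 190 mm (y), base plate 8 mm thick. A lane is two 90-degree V-blocks, each 33 to 90 mm from the lane's middle along x, 86 mm wide, tops 48 mm above the table, V mouth 72 mm wide. The 66 mm gap between the blocks is free for fingers.
- groove (a point): Where the handle's centre must come to lie in the empty lane: 50 mm to +y of the rest's centre, 37.5 mm above the table. x runs along the lane, z is up; the handle may lie either way round. An end plate 38 mm high closes each end of the lane, inner face 90 mm from this point, so the handle has 10 mm of play either way.
- spare_center (a point): Centre of the other, equal handle that already lies in the rest's second lane, parallel to the empty lane and 100 mm from it on the -y side of groove. It stays there.
- wipes_center (a point): Centre of a loose wipes tub standing on the table, white and blue, 88 mm in diameter and 118 mm high. It stays there.
- case_center (a point): Centre of a loose black spectacle case lying on the table, 150 mm along its x, 58 mm along y, 36 mm high. It stays there.
Not all that is in view belongs to the job. What is shaped like the part that bears handle_center but red or yellow is not meant.

How it is judged (in metres and radians):
On the way:
1. the handle has been drawn at least 30 mm from its starting place and set down, let go and at rest, away from the empty lane (to be taken again by its middle) (distance of handle_center from where it was at the start of the episode above 0.03 m and contact force between the fingers and handle below 0.05 N and linear speed of handle below 0.02 m/s and height (world z) of handle_center below 0.045 m and distance between handle_center and groove above 0.08 m), for 0.2 s.
At the end, for the whole second after the job is handed in: The handle lies in the empty lane, cradled by both V-blocks: its centre within 12 mm along the lane and within 4 mm sideways and in height of the goal point, its axis within 0.06 rad of the lane's, at rest and let go (x of handle_center in the frame of groove between -0.012 and 0.012 m and y of handle_center in the frame of groove between -0.004 and 0.004 m and z of handle_center in the frame of groove between -0.004 and 0.004 m and angle between the x axis of handle_center and the x axis of groove, either way round below 0.06 rad and linear speed of handle below 0.02 m/s and contact force between the fingers and handle below 0.05 N); the robot touches nothing.
It fails at once if the handle is dropped (moving faster than 0.45 m/s with the fingers off it, a fall of over 10 mm) near the empty lane (distance between handle_center and groove below 0.08 m and linear speed of handle above 0.45 m/s and contact force between the fingers and handle below 0.05 N).
It fails at once if the other handle is shifted more than 15 mm (distance of spare_center from where it was at the start of the episode above 0.015 m).
It fails at once if the wipes tub is shifted more than 20 mm (distance of wipes_center from where it was at the start of the episode above 0.02 m).
It fails at once if the spectacle case is shifted more than 20 mm (distance of case_center from where it was at the start of the episode above 0.02 m).
It also fails if it takes over 51 s, if anything falls off the work surface, if the arm or the gripper's body presses on something with over 40 N, if the wrist force passes 120 N, or if a joint passes its speed limit or range.

## Working session

There is one attempt and no reset: what is moved stays moved. The work goes in short steps, Python scripts to look and compute and a tool call to move; the robot and the scene stay as the last step left them, time stands still between calls to the robot, and variables do not carry over. Pictures are saved under pics/ and viewed, at most 10 in all, crops included, and the job is handed in when it is done.

Besides the shell and the picture viewer there is one more tool, called after ">>>" in YAML: its name, and indented under it one key for each argument. send_rows: Moves the arm, as the interface text tells. Shifts and turns lie within -1 to 1; 1 stands for 500 mm of shift or 30 degrees of turn. Its arguments: {"type":"object","properties":{"motion":{"type":"array"},"grip_force":{"type":"number"}},"required":["motion"]}

```bash
mkdir -p pics
cat > h.py <<'E'
import numpy as np,cv2
from workcell import env
def grab(n,fn=None):
    g=env.grab_frame(n)
    if fn: cv2.imwrite('pics/'+fn,cv2.cvtColor(g['frame'],cv2.COLOR_RGB2BGR))
    return g
def f(g): return g['frame'].shape[0]/2/np.tan(np.radians(g['vertical_fov'])/2)
def plane(g,uv,z):
    R=cv2.Rodrigues(np.array(g['rvec'],float))[0];t=np.array(g['tvec'],float).ravel()
    c=-R.T@t;uv=np.atleast_2d(uv).astype(float)
    d=np.c_[(uv[:,0]-g['cx'])/f(g),(uv[:,1]-g['cy'])/f(g),np.ones(len(uv))]@R
    return c+d*((z-c[2])/d[:,2])[:,None]
def proj(g,P):
    R=cv2.Rodrigues(np.array(g['rvec'],float))[0];t=np.array(g['tvec'],float).ravel()
    q=np.atleast_2d(P)@R.T+t
    return np.c_[q[:,0]/q[:,2]*f(g)+g['cx'],q[:,1]/q[:,2]*f(g)+g['cy']]
E
python3 - <<'E'
from h import *
print(env.state())
a=grab('scene');b=grab('side')
for g in(a,b):print(f(g),g['cx'],g['cy'],g['rvec'],g['tvec'])
cv2.imwrite('pics/a.png',cv2.resize(a['frame'][:,:,::-1],(800,600)))
cv2.imwrite('pics/b.png',cv2.resize(b['frame'][:,:,::-1],(800,600)))
E
```

```text
{'time_s': 0.0, 'qpos': array([-1.14611027e+00,  1.83518161e+01,  8.97059131e+01, -5.92039861e-04,
        7.20414582e+01, -1.14464900e+00]), 'qvel': array([ 0.01999876, -0.04289245, -0.00222588, -0.05460927,  0.11338685,
        0.02567679]), 'effort': array([-5.01459035e-04, -4.12465632e+01, -2.31973493e+01,  7.28826877e-02,
        4.58198413e-02, -1.41870069e-04]), 'ee_pos': array([5.74511915e+02, 5.27767193e-03, 2.13121844e+02]), 'ee_rot': array([-1.79900821e+02, -1.41865625e-03,  8.99987205e+01]), 'force': array([-0.0839255 ,  0.4217562 ,  0.40197242]), 'torque': array([ 0.06022619,  0.00334656, -0.01362077]), 'gripper_force': 0.0, 'gripper_width': 91.16200070929821}
413.23136545637345 278.0469589999856 203.77031274848642 [ 1.32577307  2.099471   -0.98923438] [ 166.88110103 -293.99616517 1405.24231843]
401.14553176309397 279.0085390673797 212.24771088520876 [ 0.29251191 -2.803626    1.2030702 ] [599.04249695  60.3786493  935.914856  ]
```

View pics/a.png

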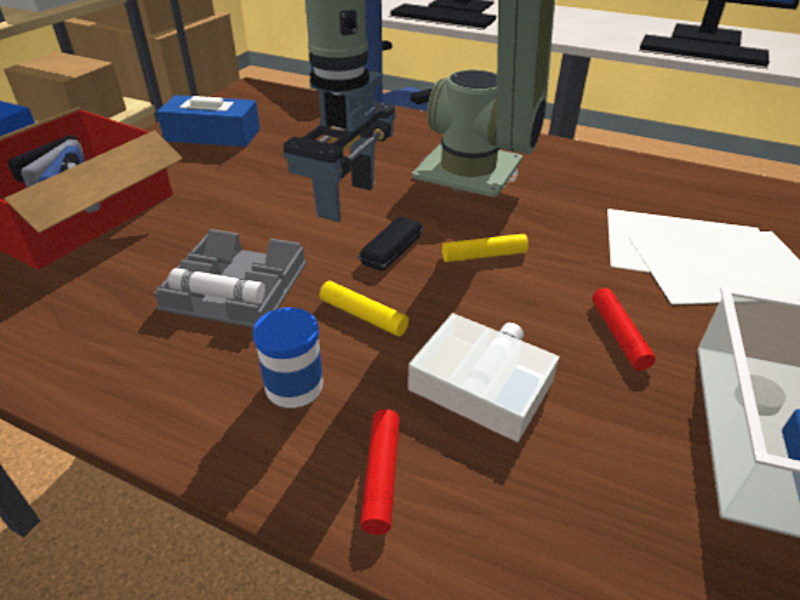

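View pics/b.png

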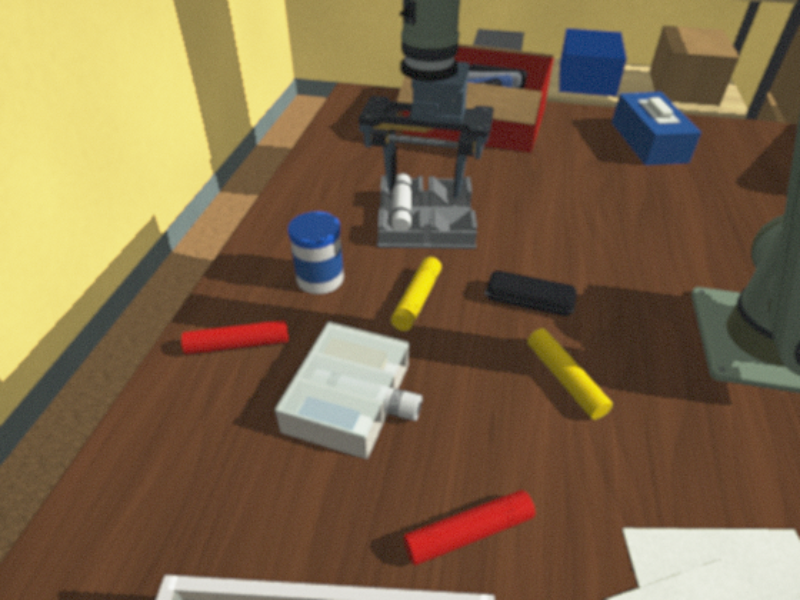

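The scene view shows the organiser at about (485,372) with the handle's end at (512,332), and the rest at (232,275) with the spare in its front lane. The empty lane is behind the spare, the tub is at (288,355) and the case at (390,243). In the side view (800x600), the handle's end is at (408,404) and the rest at (427,212). I'll measure roughly now and make enlarged crops to refine.

Run:
```python
from h import *
a=grab('scene');b=grab('side');k=.7
def p(n,g,uv,z): print(n,plane(g,np.array(uv)*k,z).round(0)[:,:2].tolist())
p('org a',a,[(455,317),(558,355),(410,365)],54)
p('org b',b,[(330,325),(408,345),(280,400)],54)
p('end a',a,[(512,332)],23);p('end b',b,[(408,404)],23)
p('spare a',a,[(178,279),(257,293)],37.5);p('spare b',b,[(403,180),(401,218)],37.5)
p('tub',a,[(287,332)],118);p('tub b',b,[(315,230)],118)
p('case',a,[(390,240)],36);p('case b',b,[(531,288)],36)
p('rest base a',a,[(158,305),(248,322),(304,262)],8)
p('yellow',a,[(363,307),(485,247)],18);
def crop(g,x,y,w,h,s,n):
    cv2.imwrite('pics/'+n,cv2.resize(g['frame'][y:y+h,x:x+w,::-1],None,fx=s,fy=s,interpolation=cv2.INTER_CUBIC))
ca=cv2.resize(a['frame'][215:310,280:395,::-1],None,fx=4,fy=4,interpolation=2)
cb=cv2.resize(a['frame'][155:235,105:220,::-1],None,fx=3,fy=3,interpolation=2)
cc=cv2.resize(b['frame'][220:325,190:300,::-1],None,fx=3,fy=3,interpolation=2)
cd=cv2.resize(b['frame'][115:180,255:340,::-1],None,fx=3,fy=3,interpolation=2)
M=np.zeros((600,800,3),np.uint8)
def put(c,x,y): M[y:y+c.shape[0],x:x+c.shape[1]]=c[:600-y,:800-x]
ca=cv2.resize(ca,None,fx=.75,fy=.75)
put(ca,0,0);put(cb,0,320);put(cc,400,0);put(cd,400,360)
cv2.imwrite('pics/c.png',M)
```

```text
org a [[571.0, 183.0], [583.0, 346.0], [693.0, 162.0]]
org b [[686.0, 165.0], [560.0, 180.0], [711.0, 315.0]]
end a [[532.0, 266.0]]
end b [[543.0, 263.0]]
spare a [[667.0, -283.0], [640.0, -140.0]]
spare b [[664.0, -295.0], [640.0, -158.0]]
tub [[766.0, 13.0]]
tub b [[751.0, 18.0]]
case [[402.0, -10.0]]
case b [[384.0, -7.0]]
rest base a [[711.0, -296.0], [680.0, -134.0], [500.0, -140.0]]
yellow [[575.0, 24.0], [321.0, 151.0]]
```

View pics/c.png

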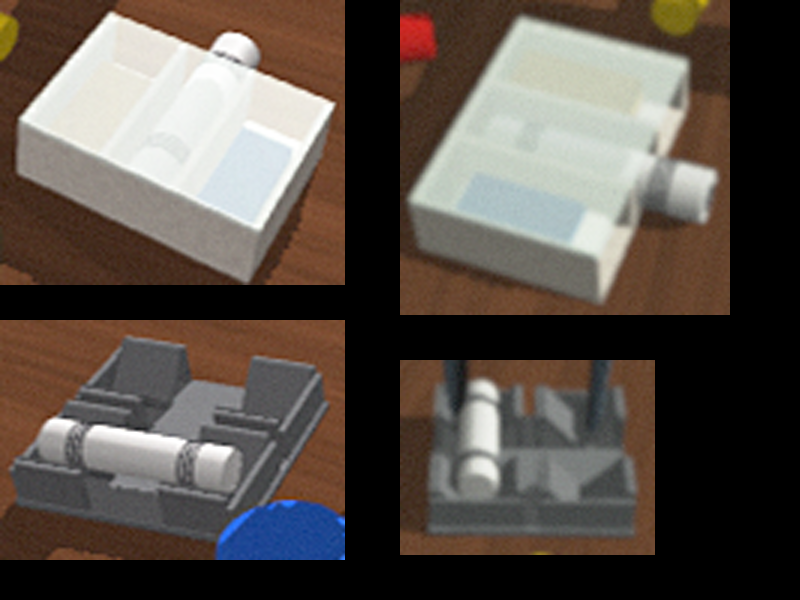

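Crops are at 3x. The organiser's roof corners show clearly in both views, with its x axis at about -7.5° yaw. The empty lane lies on the robot side of the rest. I'm moving above the projecting end to look with the wrist camera.

>>> send_rows:
  motion:
    - {"tx": 0.106, "ty": -0.03}
    - {"tx": 0.106, "ty": -0.03}
    - {"tx": 0.106, "ty": -0.03}
    - {"tx": 0.106, "ty": -0.03}
    - {"tx": 0.106, "ty": -0.03}
    - {"rz": -0.345}
    - {"rz": -0.345}
    - {"rz": -0.345}
    - {"rz": -0.345}
    - {"rz": -0.345}
    - {"rz": -0.345}
    - {"rz": -0.345}
  grip_force: 15

```text
invalid input at $.motion[0]: expected keys tx, ty, tz, rx, ry, rz, gripper
```

>>> send_rows:
  motion:
    - {"rz": -0.335}
    - {}
    - {}

```text
invalid input at $.motion[0]: expected keys tx, ty, tz, rx, ry, rz, gripper
```

```bash
cat >> h.py <<'E'
from scipy.spatial.transform import Rotation as Ro
def wplane(g,uv,z,s):
    T=np.array(g['T_tool_cam'],float);uv=np.atleast_2d(uv).astype(float)-[g['cx'],g['cy']]
    r=np.hypot(*uv.T);th=r/f(g)
    d=np.c_[uv/r[:,None]*np.sin(th)[:,None],np.cos(th)]
    W=np.eye(4);W[:3,:3]=Ro.from_euler('xyz',s['ee_rot'],degrees=True).as_matrix();W[:3,3]=s['ee_pos']
    W=W@T;d=d@W[:3,:3].T;c=W[:3,3]
    return c+d*((z-c[2])/d[:,2])[:,None]
def wgrab(fn=None):
    s=env.state();g=env.grab_frame('wrist')
    if fn: cv2.imwrite('pics/'+fn,cv2.resize(g['frame'][:,:,::-1],(800,600)))
    return g,s
def rigid(model,meas):
    m=np.array(model,float);q=np.array(meas,float)[:,:2]
    mm,qm=m.mean(0),q.mean(0);A=(m-mm);B=(q-qm)
    th=np.arctan2((A[:,0]*B[:,1]-A[:,1]*B[:,0]).sum(),(A*B).sum());c,s=np.cos(th),np.sin(th);R=np.array([[c,-s],[s,c]])
    t=qm-R@mm;return t,np.degrees(th),(m@R.T+t-q)
E
python3 - <<'E'
from h import *
g,s=wgrab('w1.png');print(s['time_s'],s['ee_pos'],s['ee_rot'],s['qpos']);print(np.array(g['T_tool_cam']).round(2),f(g),g['cx'],g['cy'])
a=grab('scene');b=grab('side')
m=[(-65,-87),(-65,87),(65,-87),(65,87)]
A=plane(a,np.array([(112,14),(334,103),(20,120),(252,226)])/3+[280,215],54)
B=plane(b,(np.array([(688,62),(603,252),(520,17),(412,198)])-[400,0])/3+[190,220],54)
for q in(A,B,(A+B)/2):print(q[:,:2].round(0).tolist());print(rigid(m,q))
E
```

```text
0.2 [5.74701847e+02 1.55935468e-02 2.13474518e+02] [-1.79941399e+02 -1.07147839e-03  9.00008071e+01] [-1.14497326e+00  1.83349622e+01  8.96788098e+01 -1.05677191e-04
  7.20448383e+01 -1.14574827e+00]
[[   0.     -0.96   -0.29   83.52]
 [   1.      0.      0.     -0.86]
 [  -0.     -0.29    0.96 -171.95]
 [   0.      0.      0.      1.  ]] 325.19226210127806 281.05876774951895 209.7116796925705
[[565.0, 178.0], [585.0, 348.0], [692.0, 161.0], [712.0, 327.0]]
(array([638.69580762, 253.30789123]), np.float64(-7.37361764388904), array([[-1.9885841 , -2.51415252],
       [ 0.37206771,  0.23039621],
       [-0.48119282, -2.17816994],
       [ 2.09770921,  4.46192625]]))
[[560.0, 178.0], [581.0, 343.0], [689.0, 160.0], [710.0, 330.0]]
(array([634.84437943, 252.75722538]), np.float64(-7.001625634639108), array([[-0.13981216, -3.64828718],
       [ 0.27629654,  3.53758932],
       [-0.55258389, -1.41805217],
       [ 0.41609951,  1.52875003]]))
[[562.0, 178.0], [583.0, 346.0], [691.0, 160.0], [711.0, 328.0]]
(array([636.77009353, 253.03255831]), np.float64(-7.187289907714763), array([[-1.06414261, -3.08206821],
       [ 0.32335284,  1.88418006],
       [-0.51605907, -1.79829835],
       [ 1.25684884,  2.99618649]]))
```

View pics/w1.png

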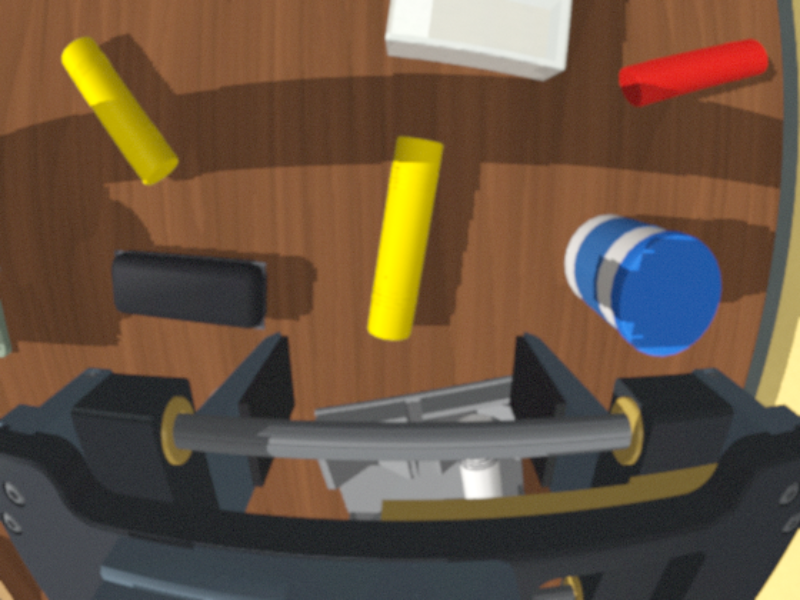

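The wrist camera looks ahead of tool +x, and the fingers hide the rest's lower half. The organiser fits well: origin (637,253), yaw -7.2°. Next I look at the rest from its -y side, before taking anything.

>>> send_rows:
  motion:
    - {"tx": -0.1, "ty": 0.004, "tz": 0, "rx": 0, "ry": 0, "rz": 0, "gripper": -1}
    - {"tx": -0.1, "ty": 0.004, "tz": 0, "rx": 0, "ry": 0, "rz": 0, "gripper": -1}
    - {"tx": -0.1, "ty": 0.004, "tz": 0, "rx": 0, "ry": 0, "rz": 0, "gripper": -1}
    - {"tx": -0.1, "ty": 0.004, "tz": 0, "rx": 0, "ry": 0, "rz": 0, "gripper": -1}
    - {"tx": -0.1, "ty": 0.004, "tz": 0, "rx": 0, "ry": 0, "rz": 0, "gripper": -1}
    - {"tx": -0.1, "ty": 0.004, "tz": 0, "rx": 0, "ry": 0, "rz": 0, "gripper": -1}
    - {"tx": -0.08, "ty": 0.004, "tz": 0, "rx": 0, "ry": 0, "rz": 0, "gripper": -1}
    - {"tx": 0, "ty": 0, "tz": 0, "rx": 0, "ry": 0, "rz": 0, "gripper": -1}
    - {"tx": 0, "ty": 0, "tz": 0, "rx": 0, "ry": 0, "rz": 0, "gripper": -1}
  grip_force: 15

```text
time_s: 1.48
ee_pos: [588.9, -339.5, 213.7]
ee_rot: [-180.0, -0.1, 90.0]
force: [-0.5, -0.0, 0.5]
gripper_width: 91.4
gripper_force: 0.0
```

Run:
```python
from h import *
import pickle
g,s=wgrab('w2.png');print(s['time_s'],s['ee_pos'],s['ee_rot'])
pickle.dump((g,s),open('w2.pkl','wb'))
```

```text
1.475 [ 588.85633007 -339.47734787  213.66936936] [-1.79974729e+02 -5.77201572e-02  8.99893124e+01]
```

View pics/w2.png

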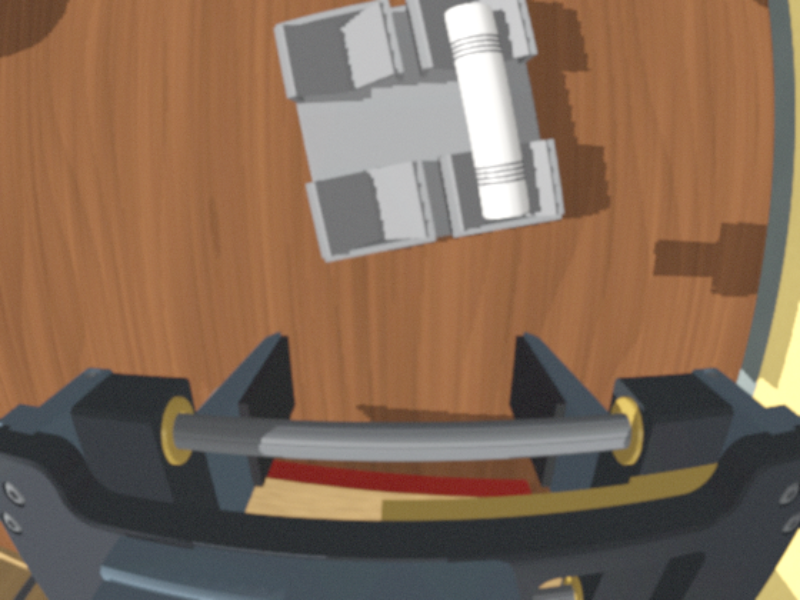

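A clear view of the rest. The spare runs from (472,10) to (505,212), and the empty lane's V valley runs along about (345,25) to (386,245). I'll zoom in for exact pixels.

Run:
```python
from h import *
import pickle
g,s=pickle.load(open('w2.pkl','rb'))
cv2.imwrite('pics/w2c.png',cv2.resize(g['frame'][0:190,180:405,::-1],None,fx=3,fy=3,interpolation=cv2.INTER_CUBIC))
```

```text
(no output)
```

View pics/w2c.png

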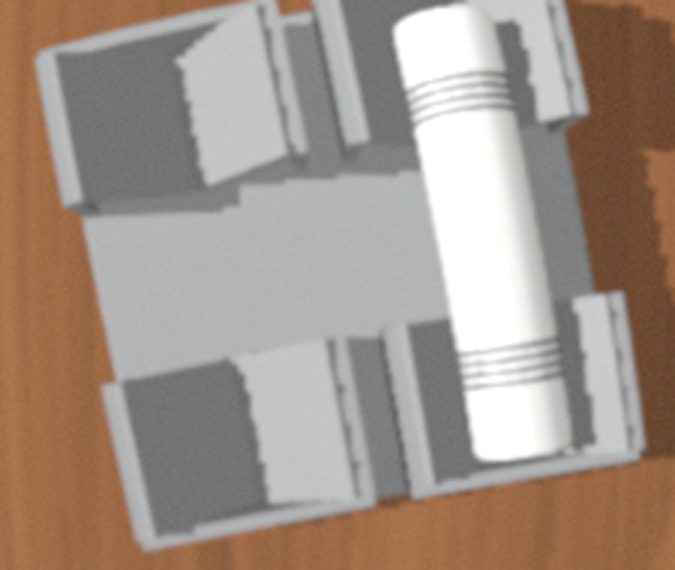

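Run:
```python
from h import *
import pickle
g,s=pickle.load(open('w2.pkl','rb'))
px=np.array([(105,385),(347,338),(65,205),(303,153),(388,328),(625,292),(345,145),(588,115)])/3+[180,0]
m=[(-33,43),(-33,-43),(33,43),(33,-43),(-33,-57),(-33,-143),(33,-57),(33,-143)]
P=wplane(g,px,48,s);print(P.round(0)[:,:2].tolist())
print(rigid(m[:4],P[:4]));print(rigid(m,P))
# spare: mid points of ends of centre line, edges at z 37.5
e=np.array([(405,95),(505,80),(475,455),(570,445)])/3+[180,0]
E=wplane(g,e,37.5,s)[:,:2];print(E.round(0).tolist());c=np.array([E[:2].mean(0),E[2:].mean(0)]);print(c, np.degrees(np.arctan2(*(c[0]-c[1])[::-1])))
```

```text
[[519.0, -271.0], [603.0, -256.0], [506.0, -207.0], [588.0, -191.0], [617.0, -252.0], [701.0, -236.0], [602.0, -188.0], [688.0, -172.0]]
(array([ 554.15819906, -231.15548546]), np.float64(101.23289317239016), array([[-0.94412824, -0.85597034],
       [-0.40434165,  0.67655932],
       [-0.43838389, -0.4808166 ],
       [ 1.78685378,  0.66022761]]))
(array([ 554.11266666, -231.31570469]), np.float64(101.24994413526161), array([[-0.97753378, -1.02682619],
       [-0.44273643,  0.53080565],
       [-0.49105391, -0.65550139],
       [ 1.72919453,  0.51064501],
       [-0.72475515, -0.39868342],
       [-0.68012438, -0.20536729],
       [ 1.22452529,  0.25531551],
       [ 0.36248382,  0.98961212]]))
[[624.0, -167.0], [660.0, -159.0], [650.0, -297.0], [686.0, -292.0]]
[[ 641.9508289  -162.62762758]
 [ 668.06192661 -294.82681829]] 101.17286938223197
```

>>> send_rows:
  motion:
    - {"tx": 0.12, "ty": -0.01, "tz": 0, "rx": 0, "ry": 0, "rz": 0, "gripper": -1}
    - {"tx": 0.12, "ty": -0.01, "tz": 0, "rx": 0, "ry": 0, "rz": 0, "gripper": -1}
    - {"tx": 0.12, "ty": -0.01, "tz": 0, "rx": 0, "ry": 0, "rz": 0, "gripper": -1}
    - {"tx": 0.12, "ty": -0.01, "tz": 0, "rx": 0, "ry": 0, "rz": 0, "gripper": -1}
    - {"tx": 0.12, "ty": -0.02, "tz": 0, "rx": 0, "ry": 0, "rz": 0, "gripper": -1}
    - {"tx": 0.12, "ty": -0.02, "tz": 0, "rx": 0, "ry": 0, "rz": 0, "gripper": -1}
    - {"tx": 0.12, "ty": -0.02, "tz": 0, "rx": 0, "ry": 0, "rz": 0, "gripper": -1}
    - {"tx": 0.1, "ty": -0.02, "tz": 0, "rx": 0, "ry": 0, "rz": 0, "gripper": -1}
    - {"tx": 0, "ty": 0, "tz": 0, "rx": 0, "ry": 0, "rz": 0, "gripper": -1}
    - {"tx": 0, "ty": 0, "tz": 0, "rx": 0, "ry": 0, "rz": 0, "gripper": -1}

```text
time_s: 2.78
ee_pos: [528.5, 130.3, 214.2]
ee_rot: [180.0, 0.0, 90.1]
force: [-0.1, 0.5, -0.2]
gripper_width: 91.3
gripper_force: 0.0
```

Run:
```python
from h import *
import pickle
g,s=wgrab();print(s['time_s'],s['ee_pos'],s['ee_rot'])
pickle.dump((g,s),open('w3.pkl','wb'))
cv2.imwrite('pics/w3.png',cv2.resize(g['frame'][0:300,:,::-1],(800,429)))
```

```text
2.775 [528.52027808 130.33072641 214.23197637] [1.79974059e+02 2.96814298e-02 9.01043117e+01]
```

View pics/w3.png

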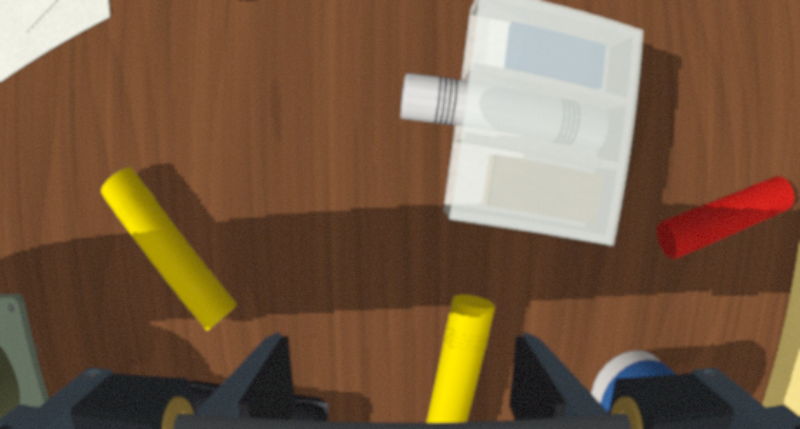

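Groove found at (554,-231), yaw 101.2°, with residuals under 2 mm. In this view the handle's end edge runs from (404,73) to (401,119), and its sides reach the mouth at (464,78) and (455,125).

Run:
```python
from h import *
import pickle
g,s=pickle.load(open('w3.pkl','rb'))
P=wplane(g,np.array([(404,73),(401,119),(464,79),(455,125)])*.7,23,s)[:,:2];print(P.round(1).tolist())
m=[(-65,-87),(-65,87),(65,-87),(65,87)]
Q=wplane(g,np.array([(449,213),(474,4),(614,244),(642,31)])*.7,54,s);t,th,r=rigid(m,Q);print(t,th,r)
u=np.array([np.cos(np.radians(th)),np.sin(np.radians(th))]);n=np.array([-u[1],u[0]])
mo=t-65*u;e=P[:2].mean(0);print('mouth',mo,'end',e,'proj',(mo-e)@u,'lat',(e-mo)@n,(P[2:].mean(0)-mo)@n)
```

```text
[[529.6, 283.2], [527.4, 246.5], [575.8, 279.5], [568.9, 242.5]]
[637.03722053 248.75010047] -5.8693259632882375 [[ 1.44814497 -7.73481106]
 [ 2.00859669  9.68201   ]
 [-0.68397871 -1.56614822]
 [-2.77276295 -0.38105073]]
mouth [572.37796965 255.39700015] end [528.51521977 264.86421343] proj 44.60092562025753 lat 4.932178779053389 5.579454779905477
```

>>> send_rows:
  motion:
    - {"tx": 0.0885, "ty": 0.0117, "tz": 0, "rx": 0, "ry": 0, "rz": 0, "gripper": -1}
    - {"tx": 0.0885, "ty": 0.0117, "tz": 0, "rx": 0, "ry": 0, "rz": 0, "gripper": -1}
    - {"tx": 0.0885, "ty": 0.0117, "tz": 0, "rx": 0, "ry": 0, "rz": 0, "gripper": -1}
    - {"tx": 0, "ty": 0, "tz": 0.0275, "rx": 0, "ry": 0, "rz": -0.35, "gripper": -1}
    - {"tx": 0, "ty": 0, "tz": 0.0275, "rx": 0, "ry": 0, "rz": -0.35, "gripper": -1}
    - {"tx": 0, "ty": 0, "tz": 0.0275, "rx": 0, "ry": 0, "rz": -0.35, "gripper": -1}
    - {"tx": 0, "ty": 0, "tz": 0.0275, "rx": 0, "ry": 0, "rz": -0.35, "gripper": -1}
    - {"tx": 0, "ty": 0, "tz": 0.0275, "rx": 0, "ry": 0, "rz": -0.35, "gripper": -1}
    - {"tx": 0, "ty": 0, "tz": 0.0275, "rx": 0, "ry": 0, "rz": -0.35, "gripper": -1}
    - {"tx": 0, "ty": 0, "tz": 0.0275, "rx": 0, "ry": 0, "rz": -0.35, "gripper": -1}
    - {"tx": 0, "ty": 0, "tz": 0.0275, "rx": 0, "ry": 0, "rz": -0.35, "gripper": -1}
    - {"tx": 0, "ty": 0, "tz": 0, "rx": 0, "ry": 0, "rz": 0, "gripper": -1}

```text
time_s: 4.32
ee_pos: [546.4, 261.0, 102.9]
ee_rot: [-179.9, -0.1, 173.8]
force: [-0.4, 0.2, -0.8]
gripper_width: 91.3
gripper_force: 0.0
```

>>> send_rows:
  motion:
    - {"tx": 0, "ty": 0, "tz": 0, "rx": 0, "ry": 0, "rz": 0, "gripper": -1}

```text
time_s: 4.45
ee_pos: [547.3, 262.1, 104.5]
ee_rot: [180.0, 0.1, 173.8]
force: [0.3, 0.9, 0.9]
gripper_width: 91.3
gripper_force: 0.0
```

>>> send_rows:
  motion:
    - {"tx": 0, "ty": 0, "tz": 0.06, "rx": 0, "ry": 0, "rz": 0, "gripper": -1}
    - {"tx": 0, "ty": 0, "tz": 0.06, "rx": 0, "ry": 0, "rz": 0, "gripper": -1}
    - {"tx": 0, "ty": 0, "tz": 0.05, "rx": 0, "ry": 0, "rz": 0, "gripper": -1}
    - {"tx": 0, "ty": 0, "tz": 0.026, "rx": 0, "ry": 0, "rz": 0, "gripper": -1}
    - {"tx": 0, "ty": 0, "tz": 0, "rx": 0, "ry": 0, "rz": 0, "gripper": -1}
    - {"tx": 0, "ty": 0, "tz": 0, "rx": 0, "ry": 0, "rz": 0, "gripper": 1}
    - {"tx": 0, "ty": 0, "tz": 0, "rx": 0, "ry": 0, "rz": 0, "gripper": 1}
    - {"tx": 0, "ty": 0, "tz": 0, "rx": 0, "ry": 0, "rz": 0, "gripper": 1}
    - {"tx": 0, "ty": 0, "tz": 0, "rx": 0, "ry": 0, "rz": 0, "gripper": 1}
    - {"tx": 0, "ty": 0, "tz": 0, "rx": 0, "ry": 0, "rz": 0, "gripper": 1}
    - {"tx": 0, "ty": 0, "tz": 0, "rx": 0, "ry": 0, "rz": 0, "gripper": 1}
  grip_force: 15

```text
time_s: 5.82
ee_pos: [546.6, 262.8, 5.9]
ee_rot: [180.0, 0.0, 174.0]
force: [0.6, 0.6, -0.2]
gripper_width: 35.7
gripper_force: 15.0
```

>>> send_rows:
  motion:
    - {"tx": 0.02, "ty": 0, "tz": 0, "rx": 0, "ry": 0, "rz": 0, "gripper": 1}
    - {"tx": 0.028, "ty": 0, "tz": 0, "rx": 0, "ry": 0, "rz": 0, "gripper": 1}
    - {"tx": 0.028, "ty": 0, "tz": 0, "rx": 0, "ry": 0, "rz": 0, "gripper": 1}
    - {"tx": 0.028, "ty": 0, "tz": 0, "rx": 0, "ry": 0, "rz": 0, "gripper": 1}
    - {"tx": 0.028, "ty": 0, "tz": 0, "rx": 0, "ry": 0, "rz": 0, "gripper": 1}
    - {"tx": 0.024, "ty": 0, "tz": 0, "rx": 0, "ry": 0, "rz": 0, "gripper": 1}
    - {"tx": 0, "ty": 0, "tz": 0.004, "rx": 0, "ry": 0, "rz": 0, "gripper": 1}
    - {"tx": 0, "ty": 0, "tz": 0.002, "rx": 0, "ry": 0, "rz": 0, "gripper": 1}
    - {"tx": 0, "ty": 0, "tz": 0, "rx": 0, "ry": 0, "rz": 0, "gripper": 1}
    - {"tx": 0, "ty": 0, "tz": 0, "rx": 0, "ry": 0, "rz": 0, "gripper": 1}

```text
time_s: 7.08
ee_pos: [469.4, 270.9, 2.9]
ee_rot: [180.0, 0.0, 174.0]
force: [-2.0, 0.4, 1.0]
gripper_width: 35.5
gripper_force: 15.0
```

>>> send_rows:
  motion:
    - {"tx": 0, "ty": 0, "tz": 0, "rx": 0, "ry": 0, "rz": 0, "gripper": -1}
    - {"tx": 0, "ty": 0, "tz": 0, "rx": 0, "ry": 0, "rz": 0, "gripper": -1}
    - {"tx": 0, "ty": 0, "tz": 0, "rx": 0, "ry": 0, "rz": 0, "gripper": -1}
    - {"tx": 0, "ty": 0, "tz": 0, "rx": 0, "ry": 0, "rz": 0, "gripper": -1}
    - {"tx": 0, "ty": 0, "tz": 0, "rx": 0, "ry": 0, "rz": 0, "gripper": -1}
    - {"tx": 0, "ty": 0, "tz": 0, "rx": 0, "ry": 0, "rz": 0, "gripper": -1}
    - {"tx": 0, "ty": 0, "tz": 0, "rx": 0, "ry": 0, "rz": 0, "gripper": -1}
    - {"tx": 0, "ty": 0, "tz": 0, "rx": 0, "ry": 0, "rz": 0, "gripper": -1}
    - {"tx": 0, "ty": 0, "tz": -0.06, "rx": 0, "ry": 0, "rz": 0, "gripper": -1}
    - {"tx": 0, "ty": 0, "tz": -0.06, "rx": 0, "ry": 0, "rz": 0, "gripper": -1}
    - {"tx": 0, "ty": 0, "tz": 0, "rx": 0, "ry": 0, "rz": 0, "gripper": -1}

```text
time_s: 8.45
ee_pos: [470.6, 271.8, 65.1]
ee_rot: [179.8, 0.3, 174.0]
force: [-0.3, 0.8, -0.7]
gripper_width: 91.3
gripper_force: 0.0
```

Run:
```python
from h import *
a=grab('scene');b=grab('side')
A=cv2.resize(a['frame'][200:300,290:400,::-1],None,fx=3.6,fy=3.6,interpolation=2);B=cv2.resize(b['frame'][210:330,190:340,::-1],None,fx=2.7,fy=2.7,interpolation=2)
M=np.zeros((370,800,3),np.uint8);M[:A.shape[0],:A.shape[1]]=A;M[:B.shape[0],396:396+B.shape[1]]=B[:,:404]
cv2.imwrite('pics/d.png',M)
```

```text
(no output)
```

View pics/d.png

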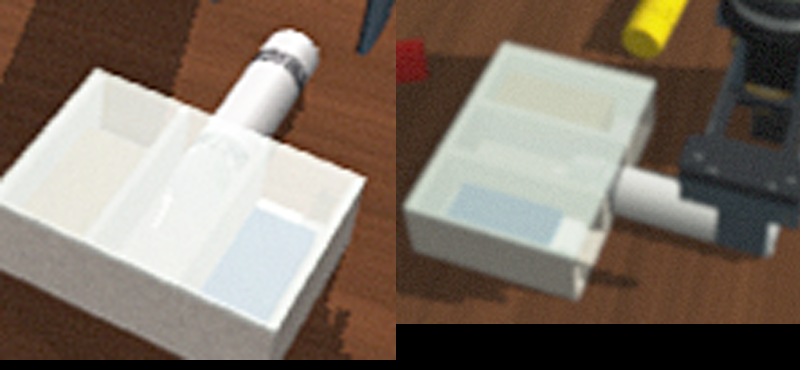

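The handle lies drawn out, about 120 mm past the mouth with its tail still inside. I'm taking it by its middle, expected at (530.6,265).

>>> send_rows:
  motion:
    - {"tx": -0.06, "ty": 0, "tz": 0, "rx": 0, "ry": 0, "rz": 0, "gripper": -1}
    - {"tx": -0.06, "ty": 0, "tz": 0, "rx": 0, "ry": 0, "rz": 0, "gripper": -1}
    - {"tx": 0, "ty": 0, "tz": 0, "rx": 0, "ry": 0, "rz": 0, "gripper": -1}
    - {"tx": 0, "ty": 0, "tz": 0.06, "rx": 0, "ry": 0, "rz": 0, "gripper": -1}
    - {"tx": 0, "ty": 0, "tz": 0.058, "rx": 0, "ry": 0, "rz": 0, "gripper": -1}
    - {"tx": 0, "ty": 0, "tz": 0, "rx": 0, "ry": 0, "rz": 0, "gripper": -1}
    - {"tx": 0, "ty": 0, "tz": 0, "rx": 0, "ry": 0, "rz": 0, "gripper": 1}
    - {"tx": 0, "ty": 0, "tz": 0, "rx": 0, "ry": 0, "rz": 0, "gripper": 1}
    - {"tx": 0, "ty": 0, "tz": 0, "rx": 0, "ry": 0, "rz": 0, "gripper": 1}
    - {"tx": 0, "ty": 0, "tz": 0, "rx": 0, "ry": 0, "rz": 0, "gripper": 1}
    - {"tx": 0, "ty": 0, "tz": 0, "rx": 0, "ry": 0, "rz": 0, "gripper": 1}
    - {"tx": 0, "ty": 0, "tz": 0, "rx": 0, "ry": 0, "rz": 0, "gripper": 1}
  grip_force: 20

```text
time_s: 10.05
ee_pos: [528.7, 264.6, 4.0]
ee_rot: [180.0, 0.0, 174.0]
force: [-0.8, -0.5, 0.6]
gripper_width: 35.6
gripper_force: 20.0
```

>>> send_rows:
  motion:
    - {"tx": 0, "ty": 0, "tz": -0.008, "rx": 0, "ry": 0, "rz": 0, "gripper": 1}
    - {"tx": 0.03, "ty": 0, "tz": 0, "rx": 0, "ry": 0, "rz": 0, "gripper": 1}
    - {"tx": 0.04, "ty": 0, "tz": 0, "rx": 0, "ry": 0, "rz": 0, "gripper": 1}
    - {"tx": 0.04, "ty": 0, "tz": 0, "rx": 0, "ry": 0, "rz": 0, "gripper": 1}
    - {"tx": 0.03, "ty": 0, "tz": 0, "rx": 0, "ry": 0, "rz": 0, "gripper": 1}
    - {"tx": 0, "ty": 0, "tz": 0, "rx": 0, "ry": 0, "rz": 0, "gripper": 1}
    - {"tx": 0, "ty": 0, "tz": -0.06, "rx": 0, "ry": 0, "rz": 0, "gripper": 1}
    - {"tx": 0, "ty": 0, "tz": -0.08, "rx": 0, "ry": 0, "rz": 0, "gripper": 1}
    - {"tx": 0, "ty": 0, "tz": -0.08, "rx": 0, "ry": 0, "rz": 0, "gripper": 1}
    - {"tx": 0, "ty": 0, "tz": -0.08, "rx": 0, "ry": 0, "rz": 0, "gripper": 1}
    - {"tx": 0, "ty": 0, "tz": 0, "rx": 0, "ry": 0, "rz": 0, "gripper": 1}

```text
time_s: 11.42
ee_pos: [461.7, 273.1, 161.3]
ee_rot: [179.7, 0.4, 174.0]
force: [0.9, 0.6, -0.7]
gripper_width: 35.7
gripper_force: 20.0
```

Run:
```python
from h import *
s=env.state();a=grab('scene');b=grab('side');print(s['ee_pos'],s['ee_rot'])
gp=s['ee_pos']+[0,0,19]
M=np.zeros((400,800,3),np.uint8)
for i,g in enumerate((a,b)):
    u=proj(g,gp)[0];x,y=(u-50).astype(int);print(u,x,y)
    M[:,400*i:400*i+400]=cv2.resize(g['frame'][y:y+100,x:x+100,::-1],(400,400),interpolation=2)
cv2.imwrite('pics/e.png',M)
```

```text
[461.65598634 273.09725086 161.34090864] [179.72241745   0.40913964 173.98148513]
[380.79551168 158.91796996] 330 108
[332.99910705 239.91860718] 282 189
```

View pics/e.png

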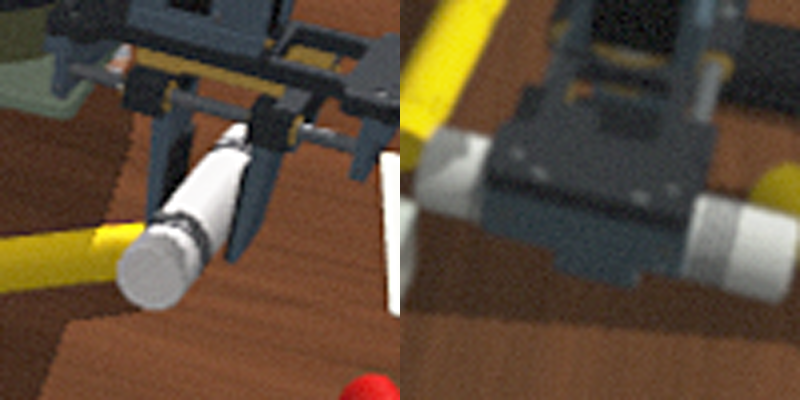

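The handle is held across the pads. In the side crop its ends are at about (420,170) and (790,250), and in the scene crop the tail face centre is at (157,270). I'll work out the grip offset and tilt in the plane of the grip.

Run:
```python
from h import *
s=env.state();a=grab('scene');b=grab('side')
R=Ro.from_euler('xyz',s['ee_rot'],degrees=True).as_matrix();gp=s['ee_pos']-19*R[:,2]
def hit(g,uv):
    p,q=plane(g,uv,0)[0],plane(g,uv,100)[0];d=q-p;n=R[:,1]
    x=p+d*(((gp-p)@n)/(d@n));return (R.T@(x-gp)).round(1)
for uv in[(420,170),(793,252)]:print(hit(b,(np.array(uv)-[400,0])/4+[282,189]))
print('scene tail',hit(a,np.array((157,270))/4+[330,108]))
```

```text
[-84.9   0.    3.8]
[78.1 -0.   0.5]
scene tail [-60.7   0.    4.8]
```

Side-view result: the handle's centre is about 2.5 mm behind the grasp point along tool x and about 2 mm below it, nearly level. I'm carrying it over the lane.

>>> send_rows:
  motion:
    - {"tx": -0.024, "ty": -0.0816, "tz": 0, "rx": 0, "ry": 0, "rz": 0, "gripper": 1}
    - {"tx": -0.024, "ty": -0.0816, "tz": 0, "rx": 0, "ry": 0, "rz": 0, "gripper": 1}
    - {"tx": -0.024, "ty": -0.0816, "tz": 0, "rx": 0, "ry": 0, "rz": 0, "gripper": 1}
    - {"tx": -0.024, "ty": -0.0816, "tz": 0, "rx": 0, "ry": 0, "rz": 0, "gripper": 1}
    - {"tx": -0.024, "ty": -0.0816, "tz": 0, "rx": 0, "ry": 0, "rz": 0, "gripper": 1}
    - {"tx": -0.024, "ty": -0.0816, "tz": 0, "rx": 0, "ry": 0, "rz": 0, "gripper": 1}
    - {"tx": -0.024, "ty": -0.0816, "tz": 0, "rx": 0, "ry": 0, "rz": 0, "gripper": 1}
    - {"tx": -0.024, "ty": -0.0816, "tz": 0, "rx": 0, "ry": 0, "rz": 0, "gripper": 1}
    - {"tx": -0.024, "ty": -0.0816, "tz": 0, "rx": 0, "ry": 0, "rz": 0, "gripper": 1}
    - {"tx": -0.024, "ty": -0.0816, "tz": 0, "rx": 0, "ry": 0, "rz": 0, "gripper": 1}
    - {"tx": -0.024, "ty": -0.0816, "tz": 0, "rx": 0, "ry": 0, "rz": 0, "gripper": 1}
    - {"tx": -0.024, "ty": -0.0816, "tz": 0, "rx": 0, "ry": 0, "rz": 0, "gripper": 1}

```text
time_s: 13.12
ee_pos: [550.5, -231.1, 156.0]
ee_rot: [179.9, -0.2, 174.0]
force: [1.8, 0.9, -1.0]
gripper_width: 35.6
gripper_force: 20.0
```

>>> send_rows:
  motion:
    - {"tx": 0, "ty": 0, "tz": 0, "rx": 0, "ry": 0, "rz": 0.304, "gripper": 1}
    - {"tx": 0, "ty": 0, "tz": 0, "rx": 0, "ry": 0, "rz": 0.304, "gripper": 1}
    - {"tx": 0, "ty": 0, "tz": 0, "rx": 0, "ry": 0, "rz": 0.304, "gripper": 1}
    - {"tx": 0, "ty": 0, "tz": 0, "rx": 0, "ry": 0, "rz": 0.304, "gripper": 1}
    - {"tx": 0, "ty": 0, "tz": 0, "rx": 0, "ry": 0, "rz": 0.304, "gripper": 1}
    - {"tx": 0, "ty": 0, "tz": 0, "rx": 0, "ry": 0, "rz": 0.304, "gripper": 1}
    - {"tx": 0, "ty": 0, "tz": 0, "rx": 0, "ry": 0, "rz": 0.304, "gripper": 1}
    - {"tx": 0, "ty": 0, "tz": 0, "rx": 0, "ry": 0, "rz": 0.304, "gripper": 1}
    - {"tx": 0, "ty": 0, "tz": 0, "rx": 0, "ry": 0, "rz": 0, "gripper": 1}
    - {"tx": 0, "ty": 0, "tz": 0, "rx": 0, "ry": 0, "rz": 0, "gripper": 1}
    - {"tx": 0, "ty": 0, "tz": 0, "rx": 0, "ry": 0, "rz": 0, "gripper": 1}

```text
time_s: 14.5
ee_pos: [550.9, -230.0, 157.5]
ee_rot: [-180.0, -0.0, 101.1]
force: [-0.0, -0.2, -1.3]
gripper_width: 35.8
gripper_force: 20.0
```

>>> send_rows:
  motion:
    - {"tx": 0.0013, "ty": 0.0058, "tz": 0.05, "rx": 0, "ry": 0, "rz": 0, "gripper": 1}
    - {"tx": 0, "ty": 0, "tz": 0.06, "rx": 0, "ry": 0, "rz": 0, "gripper": 1}
    - {"tx": 0, "ty": 0, "tz": 0.06, "rx": 0, "ry": 0, "rz": 0, "gripper": 1}
    - {"tx": 0, "ty": 0, "tz": 0.053, "rx": 0, "ry": 0, "rz": 0, "gripper": 1}
    - {"tx": 0, "ty": 0, "tz": 0, "rx": 0, "ry": 0, "rz": 0, "gripper": 1}
    - {"tx": 0, "ty": 0, "tz": 0, "rx": 0, "ry": 0, "rz": 0, "gripper": 1}
    - {"tx": 0, "ty": 0, "tz": 0, "rx": 0, "ry": 0, "rz": 0, "gripper": 1}

```text
time_s: 15.38
ee_pos: [554.8, -229.3, 47.9]
ee_rot: [179.9, 0.1, 101.0]
force: [0.8, -0.3, -1.1]
gripper_width: 35.5
gripper_force: 20.0
```

>>> send_rows:
  motion:
    - {"tx": 0, "ty": -0.002, "tz": 0.012, "rx": 0, "ry": 0, "rz": 0, "gripper": 1}
    - {"tx": 0, "ty": 0, "tz": 0.012, "rx": 0, "ry": 0, "rz": 0, "gripper": 1}
    - {"tx": 0, "ty": 0, "tz": 0.01, "rx": 0, "ry": 0, "rz": 0, "gripper": 1}
    - {"tx": 0, "ty": 0, "tz": 0.01, "rx": 0, "ry": 0, "rz": 0, "gripper": 1}
    - {"tx": 0, "ty": 0, "tz": 0, "rx": 0, "ry": 0, "rz": 0, "gripper": 1}
    - {"tx": 0, "ty": 0, "tz": 0, "rx": 0, "ry": 0, "rz": 0, "gripper": 1}

```text
time_s: 16.12
ee_pos: [552.9, -229.0, 24.5]
ee_rot: [-180.0, 0.0, 101.1]
force: [-0.5, -0.7, -0.5]
gripper_width: 35.5
gripper_force: 20.0
```

>>> send_rows:
  motion:
    - {"tx": 0, "ty": 0, "tz": 0.004, "rx": 0, "ry": 0, "rz": 0, "gripper": 1}
    - {"tx": 0, "ty": 0, "tz": 0, "rx": 0, "ry": 0, "rz": 0, "gripper": 1}
    - {"tx": 0, "ty": 0, "tz": 0, "rx": 0, "ry": 0, "rz": 0, "gripper": 1}

```text
time_s: 16.5
ee_pos: [553.4, -229.1, 22.9]
ee_rot: [179.9, 0.0, 101.0]
force: [1.7, 0.6, 1.0]
gripper_width: 35.4
gripper_force: 20.0
```

>>> send_rows:
  motion:
    - {"tx": 0, "ty": 0, "tz": 0.003, "rx": 0, "ry": 0, "rz": 0, "gripper": 1}
    - {"tx": 0, "ty": 0, "tz": 0, "rx": 0, "ry": 0, "rz": 0, "gripper": 1}
    - {"tx": 0, "ty": 0, "tz": 0, "rx": 0, "ry": 0, "rz": 0, "gripper": 1}

```text
time_s: 16.88
ee_pos: [553.5, -229.4, 21.2]
ee_rot: [179.9, 0.1, 101.0]
force: [2.2, -1.6, 1.6]
gripper_width: 35.4
gripper_force: 20.0
```

>>> send_rows:
  motion:
    - {"tx": 0, "ty": 0, "tz": 0.002, "rx": 0, "ry": 0, "rz": 0, "gripper": 1}
    - {"tx": 0, "ty": 0, "tz": 0, "rx": 0, "ry": 0, "rz": 0, "gripper": 1}
    - {"tx": 0, "ty": 0, "tz": 0, "rx": 0, "ry": 0, "rz": 0, "gripper": 1}

```text
time_s: 17.25
ee_pos: [553.6, -229.4, 20.6]
ee_rot: [179.9, 0.1, 101.1]
force: [2.7, -0.6, 5.9]
gripper_width: 35.4
gripper_force: 20.0
```

It made contact at the expected height (5.9 N up at TCP z 20.6). Releasing and rising.

>>> send_rows:
  motion:
    - {"tx": 0, "ty": 0, "tz": 0, "rx": 0, "ry": 0, "rz": 0, "gripper": -0.5}
    - {"tx": 0, "ty": 0, "tz": 0, "rx": 0, "ry": 0, "rz": 0, "gripper": -0.5}
    - {"tx": 0, "ty": 0, "tz": 0, "rx": 0, "ry": 0, "rz": 0, "gripper": -0.5}
    - {"tx": 0, "ty": 0, "tz": 0, "rx": 0, "ry": 0, "rz": 0, "gripper": -0.5}
    - {"tx": 0, "ty": 0, "tz": 0, "rx": 0, "ry": 0, "rz": 0, "gripper": -0.5}
    - {"tx": 0, "ty": 0, "tz": 0, "rx": 0, "ry": 0, "rz": 0, "gripper": -0.5}
    - {"tx": 0, "ty": 0, "tz": -0.02, "rx": 0, "ry": 0, "rz": 0, "gripper": -0.5}
    - {"tx": 0, "ty": 0, "tz": -0.04, "rx": 0, "ry": 0, "rz": 0, "gripper": -0.5}
    - {"tx": 0, "ty": 0, "tz": -0.08, "rx": 0, "ry": 0, "rz": 0, "gripper": -0.5}
    - {"tx": 0, "ty": 0, "tz": -0.1, "rx": 0, "ry": 0, "rz": 0, "gripper": -0.5}
    - {"tx": 0, "ty": 0, "tz": -0.1, "rx": 0, "ry": 0, "rz": 0, "gripper": -0.5}
    - {"tx": 0, "ty": 0, "tz": 0, "rx": 0, "ry": 0, "rz": 0, "gripper": -0.5}

```text
time_s: 18.75
ee_pos: [555.3, -230.1, 195.6]
ee_rot: [179.5, 0.4, 101.0]
force: [0.7, -0.1, -0.6]
gripper_width: 68.4
gripper_force: 0.0
```

>>> send_rows:
  motion:
    - {"tx": -0.1, "ty": 0, "tz": 0, "rx": 0, "ry": 0, "rz": 0, "gripper": -0.5}
    - {"tx": -0.1, "ty": 0, "tz": 0, "rx": 0, "ry": 0, "rz": 0, "gripper": -0.5}
    - {"tx": -0.02, "ty": 0, "tz": 0, "rx": 0, "ry": 0, "rz": 0, "gripper": -0.5}
    - {"tx": 0, "ty": 0, "tz": 0, "rx": 0, "ry": 0, "rz": 0, "gripper": -0.5}
    - {"tx": 0, "ty": 0, "tz": 0, "rx": 0, "ry": 0, "rz": 0, "gripper": -0.5}
    - {"tx": 0, "ty": 0, "tz": 0, "rx": 0, "ry": 0, "rz": 0, "gripper": -0.5}

```text
time_s: 19.5
ee_pos: [573.8, -335.7, 190.2]
ee_rot: [180.0, -0.0, 101.1]
force: [-1.3, 0.9, 0.4]
gripper_width: 68.5
gripper_force: 0.0
```

Run:
```python
from h import *
import pickle
g,s=wgrab('w5.png');print(s['time_s'],s['ee_pos'],s['ee_rot'],s['force'])
pickle.dump((g,s),open('w5.pkl','wb'))
```

```text
19.5 [ 573.82555637 -335.73172602  190.18212468] [ 1.79998803e+02 -1.86220584e-02  1.01108603e+02] [-1.31566323  0.9226327   0.37571681]
```

View pics/w5.png

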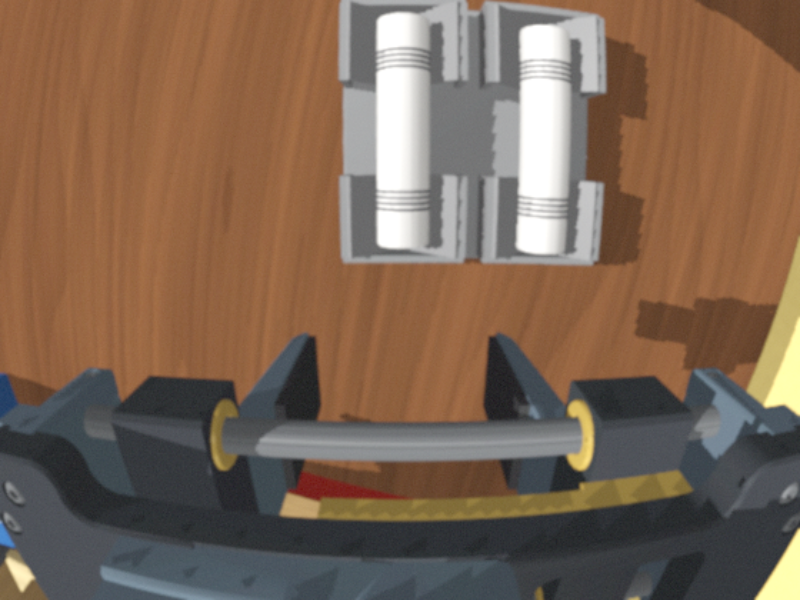

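The handle lies straight in its lane, from (403,12) to (404,248), with the spare undisturbed beside it. I'm checking its position along the lane.

Run:
```python
from h import *
import pickle
g,s=pickle.load(open('w5.pkl','rb'))
L=np.radians(101.2);R=np.array([[np.cos(L),np.sin(L)],[-np.sin(L),np.cos(L)]])
for n,p,z in(('ends',[(403,13),(404,247)],42),('gapcorners',[(341,177),(341,81),(466,176),(466,83)],48),('outer near corner',[(343,262)],38),('rings mid',[(403,58),(404,199)],55)):
    P=wplane(g,np.array(p)*.7,z,s)[:,:2];print(n,((P-[554.1,-231.3])@R.T).round(1).tolist())
```

```text
ends [[82.9, 0.3], [-82.7, -0.2]]
gapcorners [[-33.0, 42.1], [32.8, 41.6], [-32.4, -41.9], [31.4, -41.5]]
outer near corner [[-94.1, 43.5]]
rings mid [[46.5, 0.4], [-47.9, -0.2]]
```

Centred within 1 mm along the lane and 0.3 mm sideways, and clear of the robot.

```bash
python3 -c "
from workcell import env
print(env.job_done())"
```

```text
the job is handed in; nothing more can be done
None
```

The handle lies in the empty V-groove lane, about 1 mm or less off centre along the lane and 0.3 mm sideways in the last wrist view; the job was handed in at about 19.5 s, and no verdict came back.

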